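# Clamp a tattoo grip in the cam vise and hold the lever at full lift

### The job

Take the thick ribbed steel grip, the bulkiest of the tubes in the steel tray, leave the other parts in the tray, and lay it without dropping it on the step between the open jaws of the cam vise, crosswise to the closing direction and sticking out equally at both ends. Let go of it, then raise the vise's cam lever with the cross handle until it stands straight up, where the cam has its highest lift and squeezes hardest, neither short of that nor past it. Finish holding the lever there, since a spring throws it back when let go and I am about to brush out the bore; do not disturb the wash bottle, the ointment jar or the brush.

Things in the scene. Friction and masses are not known exactly. Their poses are not given: they have to be found in the camera images.
- grip_center (a point): centre of the part to clamp: a ribbed stainless steel tube with flat ends, 25 mm across, 50 mm long, about 0.11 kg, the bulkiest part in the tray. It lies on its side on the tray floor (centre 12.5 mm above it), own x along its length, within 0.3 rad of the tray's own x at the start. Pinched by its two flat ends it can be laid in the vise, as the ends stay clear of the jaws
- grip: the same grip as a body; origin on its underside, 12.5 mm from the axis (turns with it when it rolls)
- tray: open stainless tray, 180 mm (own x) by 290 mm (own y), 28 mm high, walls and floor 3 mm thick, fixed; origin at the centre of its underside. Six parts lie in it side by side, about 45 mm apart along its own y, in any order
- slim_grip_center (a point): centre of a slimmer ribbed steel grip, 16 mm across, 50 mm long, lying on its side in the parts tray at the start, its own x along its length; stays in the tray
- stem_a_center (a point): centre of a plain steel tube, 8 mm across, 62 mm long, lying on its side in the parts tray at the start, its own x along its length; stays in the tray
- stem_b_center (a point): centre of a plain steel tube, 8 mm across, 48 mm long, lying on its side in the parts tray at the start, its own x along its length; stays in the tray
- coupler_center (a point): centre of a small waisted steel coupler, 13 mm across, 32 mm long, lying on its side in the parts tray at the start, its own x along its length; stays in the tray
- collar_center (a point): centre of a steel collar, 25 mm across but only 14 mm high, lying flat in the tray with its own z up; stays in the tray
- vise_seat (a point): point on the fixed cam vise where the clamped grip's centre belongs, 48.5 mm above the bench. Own x runs along the jaws (the grip's axis lies along it), own y is the closing direction, towards the fixed jaw, z up. Jaws are 26 mm wide along x, so the grip sticks out 12 mm at each end; beyond the jaw ends nothing stands over the 12 mm base plate within 18 mm of here along y
- vise_gap (a point): middle of the open jaw gap at the height of a resting grip's centre, 2.7 mm to the -y side of vise_seat, same axes, fixed. The gap is 30.3 mm wide with the lever at rest: fixed jaw face (white) 15.1 mm to +y, top 60 mm above the bench; moving jaw face 15.1 mm to -y, top 58 mm above the bench. The flat step on which the grip rests lies 12.5 mm below, 36 mm above the bench
- vise_pad: the sprung moving jaw face, 26 mm wide along x. The cam pushes it 8.3 mm towards the fixed jaw; it meets the grip after about 5 mm (lever angle about 0.6 rad) and then squeezes it ever harder, with about 20 N at full lift
- vise_lever (a joint): angle of the cam lever in rad: 0 (start) = at rest, pointing outwards (the vise's -y) and 10 degrees above level; it grows as the lever rises; 1.396 (80 degrees) = straight up = highest lift; beyond that the jaw backs off again, stop at 2.2. A spring returns it to 0 when let go, pulling with about 3 N at the handle at rest and 4 N when upright
- lever_pivot (a point): the lever's pivot pin, fixed on the vise, 82 mm to the -y side of point vise_seat and at the same height. Its axes are those of vise_seat; the pin lies along x, so the lever swings in the vise's own y-z plane
- handle_center (a point): centre of the lever's cross handle: a dark grey roller 24 mm across and 42 mm long, lying along the vise's x and turning freely on its pin, with flat ends. It is 105 mm from the pivot; 67 mm above the bench at rest, 153 mm when the lever is straight up. The rod to it is 10 mm thick. It can be pinched by its flat ends from above, fingers closing along the vise's x, and turns as the lever swings
- wash_bottle: loose white wash bottle with a red cap and bent red spout, 66 mm across, 209 mm tall, 0.32 kg, beyond the tray and vise; origin at the centre of its underside; bystander
- ointment_jar: loose squat amber jar, 68 mm across, 48 mm tall, 0.14 kg, beyond the vise; origin at the centre of its underside; bystander
- bore_brush: loose wire-handled bore brush, about 210 mm long, lying flat just beyond the vise, its own x along its length; origin below the middle of its handle; bystander
Not all that is in view belongs to the job. Leave any pink or purple look-alike of the grip alone.

How it is judged:
By the outcome, as a careful person would: the job done as asked, in the order asked, and still so for the second after the job is handed in, while the arm keeps its last pose, push and grip.
It also fails if it takes over 59 s, if anything falls off the work surface, if the arm or the gripper's body presses on something with over 40 N, if the wrist force passes 120 N, or if a joint passes its speed limit or range.

### The arm

A 7-joint arm with a two-finger parallel gripper is mounted at the origin on the work surface. World frame = base frame: x ahead of the robot, y to its left, z up, the work surface at z = 0. Lengths are in m, angles in degrees, forces in N, time in s.
With the tool pointing down it reaches from about 0.425 to 0.95 m from the base axis. Payload 16.7 kg.
Tool frame: the origin (TCP) lies on the centre line of the jaws, within the pads' length; the fingertips stand 22 mm ahead of it and the grasp point (between the pads) lies 3 mm ahead of it (ctrl.nose_length is the distance from the TCP to the fingertips, in m); z points along the fingers, y is the direction in which the jaws open and shut (so a half turn about z gives the same grasp; the last joint's range is limited). The gripper opens to 94 mm and grips with 3 to 60 N. Pads are 16 mm wide; open, the fingers measure 119 mm over their backs; the gripper's body (75 mm by 177 mm) begins 78 mm behind the grasp point.
Start: joints at [-85.457, 24.414, 4.234, 92.017, -1.954, 63.644, -3.845], TCP at [0.153, 0.657, 0.227] pointing down, gripper open.
Joint ranges: [-163.25, 163.25], [-28.42, 122.38], [-70.27, 78.77], [12.13, 141.07], [-58.53, 238.53], [9.26, 117.41], [-156.51, 156.51]. Speed limits (degrees/s): [108.29, 108.29, 136.94, 136.94, 172.46, 172.46, 172.46].

### API

Orientations are given as a 3x3 rotation matrix whose columns are the frame's x, y, z axes.
In Python, from rig import ctrl gives the robot as it stands.
- The arm moves only by the tool carry_out, never from a script. Its argument "motion" is a list that holds one entry, the list of rows, each a list of 5 numbers: the shift along the world's x, y, z in mm, then the turn about the world's z in degrees, then the closure in counts, from 0 (fully open) to 255 (shut). In form: [[[x, y, z, turn, claw], ...]]. A call has 1 to 10 rows; each row shifts and turns the commanded pose from where the row before left it; what a row does not reach is not made up. A row lasts 1/10 s, in which the tool goes at most 50 mm and 8.59 degrees, less where a joint would pass 70% of its speed; a pose out of reach is approached as far as the arm can. A call with a gripper value outside its range is refused whole. The fingers move at their own pace and stop on an object; "squeeze" is the grip in N (left out, the last holds). Time passes only in rows, so rows that do not move let the fingers close. It gives the time, the measured TCP pose, the force and the opening at its end, in the units of the state.
- ctrl.read_state(): the state, without advancing time (a new reading comes with each control period).
- ctrl.camera(name): name is "scene" or "top" or "wrist"; returns the picture (480x640x3 uint8, red, green, blue); there is no depth.
- ctrl.get_calibration(name): a dict with "camera_matrix" (3x3 intrinsics, pixels), "R" (3x3) and "t" (3): a world point X has camera coordinates R X + t. Camera axes: x right, y down, z forward; pixel columns grow to the right and rows downward; lengths in m; the calibration is good to about 2 mm. A picture is of the moment at which its call begins: read the wrist's pose just before it. get_calibration takes no time and is no camera call; for the wrist camera it gives the pose at the moment of the call.
- ctrl.sign_off(): hands the job in, once; it reports no verdict.
The state is a dict: "t": time; "joints": joint angles; "joint_velocities": joint speeds; "joint_efforts": joint torques, N m; "ee_pos": TCP position; "tcp_rot": TCP orientation; "wrist_force": force on the tool from outside, world axes, zero at the start; "ft_torque": the same for the moment, N m; "gripper_width": opening from 0.0 (shut) to 1.0 (fully open).
Only numpy, scipy, OpenCV 4.12 (cv2) and the standard library are available. Lean on these libraries where they do the work, as an engineer would, in place of code of your own. Each camera call takes 0.05 s, during which the arm holds its last target. There are 200 camera calls.

## Working session

There is one attempt and no reset: what is moved stays moved. The work goes in short steps, Python scripts to look and compute and a tool call to move; the robot and the scene stay as the last step left them, time stands still between calls to the robot, and variables do not carry over. Pictures are saved under pics/ and viewed, about 8 in all and at most 12, crops included, and the job is handed in when it is done.

Besides the shell and the picture viewer there is one more tool, called after "Emit:" by a JSON object that holds its "name" and its "arguments", one argument or row to a line. carry_out: Moves the arm, as the interface text tells. Its arguments: {"type":"object","properties":{"motion":{"type":"array"},"squeeze":{"type":"number"}},"required":["motion"]}

```bash
mkdir -p pics
cat > h.py <<'E'
import numpy as np, cv2
from rig import ctrl
def snap(n,f,crop=None,scale=1):
    im=ctrl.camera(n)[:,:,::-1].copy()
    cv2.imwrite('pics/raw_'+f,im)
    if crop: x0,y0,x1,y1=crop; im=im[y0:y1,x0:x1]
    if scale!=1: im=cv2.resize(im,None,fx=scale,fy=scale,interpolation=cv2.INTER_CUBIC)
    cv2.imwrite('pics/'+f,im)
def back(c,u,v,z):
    K,R,t=[np.array(c[k],float) for k in("camera_matrix","R","t")]
    d=R.T@np.linalg.inv(K)@np.array([u,v,1.]); o=-R.T@t.ravel()
    return o+d*(z-o[2])/d[2]
def proj(c,X):
    K,R,t=[np.array(c[k],float) for k in("camera_matrix","R","t")]
    p=K@(R@np.array(X,float)+t.ravel()); return p[:2]/p[2]
E
python3 - <<'E'
from h import *
a=ctrl.camera("top")[:,:,::-1]; b=ctrl.camera("scene")[:,:,::-1]
cv2.imwrite('pics/top.png',a); cv2.imwrite('pics/scene.png',b)
for n in("top","scene"):
    c=ctrl.get_calibration(n); R=np.array(c["R"]);print(n,np.array(c["camera_matrix"]).round(1).tolist(),R.round(3).tolist(),(-R.T@np.array(c["t"]).ravel()).round(3))
s=ctrl.read_state(); print(s)
E
```

```text
top [[508.3, 0.0, 318.4], [0.0, 508.3, 240.8], [0.0, 0.0, 1.0]] [[-0.014, -1.0, -0.005], [-0.977, 0.014, -0.215], [0.215, 0.002, -0.977]] [0.406 0.043 1.121]
scene [[475.3, 0.0, 312.0], [0.0, 475.3, 227.7], [0.0, 0.0, 1.0]] [[0.655, 0.756, -0.016], [0.422, -0.383, -0.822], [-0.627, 0.531, -0.57]] [ 1.307 -0.519  0.669]
{'t': 0.1, 'joints': array([-85.45722743,  24.44646609,   4.23221196,  92.04762809,
        -1.95430959,  63.64474502,  -3.84458911]), 'joint_velocities': array([ 0.05708646, -0.02058131, -0.0616431 , -0.02085672, -0.05164517,
       -0.11121095, -0.00341328]), 'joint_efforts': array([ 9.13269294e-03, -9.37465811e+01,  3.67626026e+00, -4.55047309e+01,
       -4.87615680e-02,  1.67457294e-02,  1.55241503e-05]), 'ee_pos': array([0.15303351, 0.65704168, 0.22684867]), 'tcp_rot': array([[-9.73931480e-01,  2.26842320e-01, -1.86457363e-04],
       [ 2.26842383e-01,  9.73930806e-01, -1.14845392e-03],
       [-7.89213828e-05, -1.16081186e-03, -9.99999323e-01]]), 'wrist_force': array([0.42142152, 0.56034828, 0.0195176 ]), 'ft_torque': array([-0.04116567,  0.05312914, -0.02783294]), 'gripper_width': 0.9994462366218521}
```

View pics/top.png

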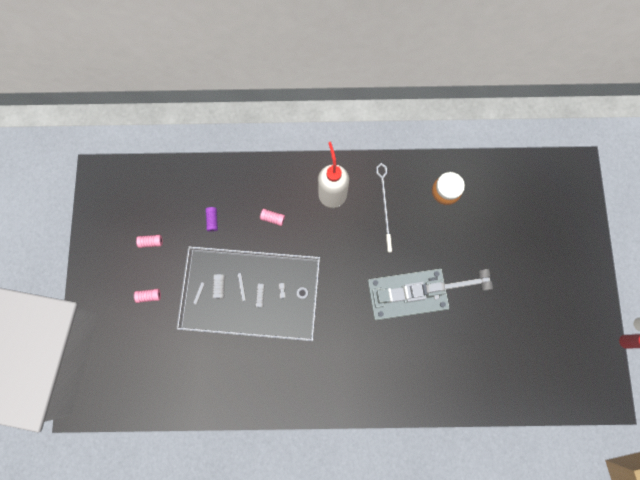

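View pics/scene.png

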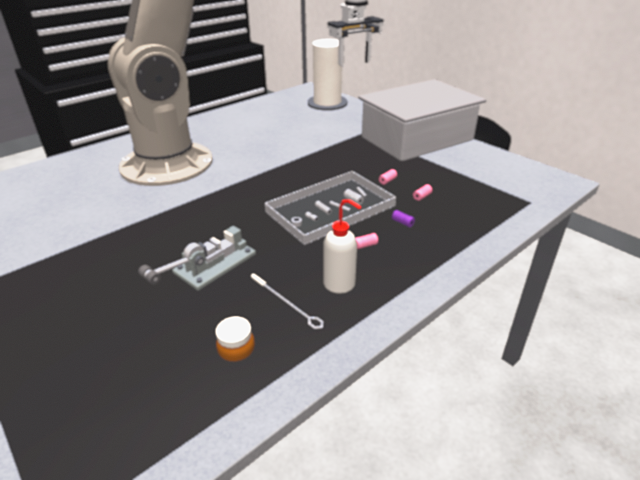

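The top view shows the grip at about (218,286), the slim grip at (260,295), the vise around (408,294) and the lever handle at (486,280). The bottle, brush and jar are on the far side. I'll zoom in on the tray and the vise.

Run:
```python
from h import *
a=cv2.imread('pics/top.png')
f=lambda c:cv2.resize(a[c[1]:c[3],c[0]:c[2]],None,fx=5,fy=5,interpolation=cv2.INTER_CUBIC)
t=f((175,240,325,300)); v=f((360,260,510,325))
cv2.imwrite('pics/z.png',np.vstack([t,v]))
c=ctrl.get_calibration("top")
for n,u,w,z in[("grip",218,286,.0155),("slim",260,295,.012),("handle",486,280,.067),("visebase",408,294,.012),("TL",188,248,.028),("TR",320,256,.028),("BL",179,329,.028),("BR",313,338,.028)]: print(n,back(c,u,w,z).round(4))
```

```text
grip [0.5511 0.266  0.0155]
slim [0.5305 0.1744 0.012 ]
handle [ 0.5489 -0.303   0.067 ]
visebase [ 0.5281 -0.1486  0.012 ]
TL [0.6343 0.3319 0.028 ]
TR [0.6122 0.0421 0.028 ]
BL [0.4589 0.3438 0.028 ]
BR [0.4362 0.0594 0.028 ]
```

View pics/z.png

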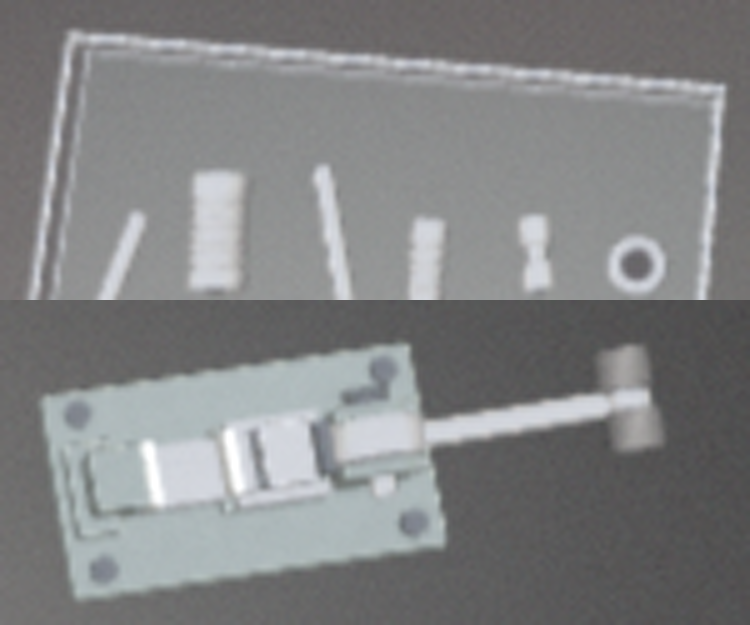

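Run:
```python
from h import *
c=ctrl.get_calibration("top");s=ctrl.get_calibration("scene")
print("tcp in top/scene",proj(c,[.153,.657,.227]),proj(s,[.153,.657,.227]))
# box top corners: scene px (485,100),(430,82),(361,97),(408,123); top px (75,302),(40,430)
for h in(.08,.12,.16): print(h,[back(s,*p,h)[:2].round(3).tolist() for p in((485,100),(430,82),(361,97),(408,123))],[back(c,*p,h)[:2].round(3).tolist() for p in((75,302),(40,430))])
z=.0155
A=back(c,175+220/5,240+172/5,.022);B=back(c,175+214/5,240+290/5,.022);print("grip",(A+B)/2,np.degrees(np.arctan2(*(A-B)[1::-1])),np.linalg.norm(A-B))
L=back(c,360+42/5,260+97/5,.012);R=back(c,360+408/5,260+45/5,.012);d=L-R;print("vise y dir deg",np.degrees(np.arctan2(d[1],d[0])))
print("gap",back(c,398,294,.036)); print("handle",back(c,360+630/5,260+98/5,.069))
K=ctrl.get_calibration("wrist");W=np.array(K["R"]);T=ctrl.read_state()["tcp_rot"];p=-W.T@np.array(K["t"]).ravel()
print("cam in tool",T.T@(p-ctrl.read_state()["ee_pos"]),(T.T@W.T).round(2).tolist(),np.array(K["camera_matrix"]).round(0).tolist())
```

```text
tcp in top/scene [-57.33995201 518.45002065] [353.6260313   57.04865442]
0.08 [[0.474, 0.99], [0.22, 1.011], [0.155, 0.699], [0.424, 0.635]] [[0.514, 0.545], [0.266, 0.591]]
0.12 [[0.53, 0.888], [0.294, 0.907], [0.234, 0.616], [0.484, 0.557]] [[0.51, 0.526], [0.272, 0.57]]
0.16 [[0.587, 0.785], [0.368, 0.803], [0.312, 0.533], [0.544, 0.478]] [[0.506, 0.507], [0.277, 0.549]]
grip [0.54996812 0.26383109 0.022     ] -1.264344475147326 0.051501068773811436
vise y dir deg 97.2991693763789
gap [ 0.52578123 -0.12315504  0.036     ]
handle [ 0.54949251 -0.30244432  0.069     ]
cam in tool [ 0.07855622  0.00102262 -0.15677153] [[0.0, -0.96, -0.26], [1.0, 0.0, -0.0], [0.0, -0.26, 0.96]] [[397.0, 0.0, 323.0], [0.0, 397.0, 245.0], [0.0, 0.0, 1.0]]
```

Emit:
{"name": "carry_out", "arguments": {
  "motion": [
    [[33, -33, 0, -7.8, 0], [33, -33, 0, -7.8, 0], [33, -33, 0, -7.8, 0], [33, -33, -5, -7.8, 0], [33, -33, -5, -7.8, 0], [33, -33, -5, -7.8, 0], [33, -33, -5, -7.8, 0], [33, -33, -10, -7.8, 0], [33, -33, -10, -7.8, 0], [33, -33, -10, -7.8, 0]]
  ]
}}

```text
t: 1.1
ee_pos: [0.484, 0.3259, 0.1771]
tcp_rot: [[0.025, 1.0, -0.0], [1.0, -0.025, 0.0], [0.0, -0.0, -1.0]]
wrist_force: [0.0, 0.6, 0.3]
gripper_width: 1.002
```

Emit:
{"name": "carry_out", "arguments": {
  "motion": [
    [[33, -33, 0, 0, 0], [33, -30, 0, 0, 0], [0, 0, 0, 0, 0], [0, 0, 0, 0, 0]]
  ]
}}

```text
t: 1.5
ee_pos: [0.5496, 0.2632, 0.1771]
tcp_rot: [[0.022, 1.0, -0.0], [1.0, -0.022, -0.001], [-0.001, -0.0, -1.0]]
wrist_force: [0.5, 1.0, -1.3]
gripper_width: 1.005
```

Run:
```python
from h import *
s=ctrl.read_state();print(s["t"],s["ee_pos"],s["joints"].round(0),np.degrees(np.arctan2(s["tcp_rot"][1,1],s["tcp_rot"][0,1])))
c=ctrl.get_calibration("wrist");snap("wrist","w1.png")
np.savez("w1.npz",**{k:np.array(c[k]) for k in c if k in("camera_matrix","R","t")})
print(proj(c,s["ee_pos"]+[0,0,-.022]))
```

```text
1.5 [0.54955483 0.26324518 0.1770874 ] [-54.  23.  28. 105. -13.  55. -21.] -1.2409637968947562
[325.73430068 302.77047712]
```

View pics/w1.png

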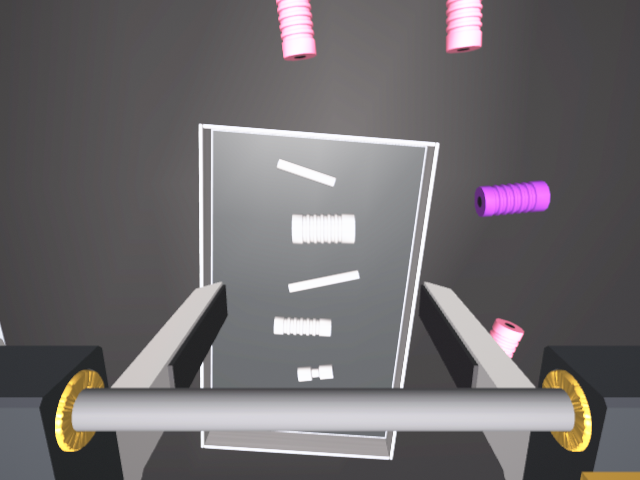

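The wrist view shows the thick grip at (323,229), spanning u 292–355 and v 214–244. The plain tube, slim grip and coupler lie below it. I'll segment the grip for an exact pose.

Run:
```python
from h import *
c=dict(np.load("w1.npz"));im=cv2.imread('pics/raw_w1.png')
g=cv2.cvtColor(im,cv2.COLOR_BGR2GRAY);m=np.zeros_like(g);m[205:255,280:368]=(g[205:255,280:368]>190)
m=cv2.morphologyEx(m,cv2.MORPH_CLOSE,np.ones((5,5)))
r=cv2.minAreaRect(cv2.findNonZero(m));print(r)
b=cv2.boxPoints(r);P=np.array([back(c,u,v,.0155) for u,v in b])
ctr=P.mean(0);e=[P[1]-P[0],P[2]-P[1]];L=[np.linalg.norm(x) for x in e];d=e[int(np.argmax(L))];d*=np.sign(d[0])
s=ctrl.read_state();a=np.degrees(np.arctan2(d[1],d[0]));print("ctr",ctr,L,"ang",a,"move mm",1e3*(ctr-s["ee_pos"]))
```

```text
((322.99945068359375, 228.47119140625), (28.206321716308594, 62.46921157836914), 88.8982925415039)
ctr [0.5482641 0.2679749 0.0155   ] [np.float64(0.050896422249266465), np.float64(0.02378922846601723)] ang -0.08868309824359484 move mm [  -0.47884219    3.47341411 -161.59364749]
```

Emit:
{"name": "carry_out", "arguments": {
  "motion": [
    [[-0.5, 3, -30, 0.5, 80], [0, 0, -40, 0, 80], [0, 0, -40, 0, 80], [0, 0, -20, 0, 80], [0, 0, -14, 0, 80], [0, 0, -5, 0, 80], [0, 0, 0, 0, 80]]
  ]
}}

```text
t: 2.25
ee_pos: [0.5484, 0.2679, 0.0286]
tcp_rot: [[0.01, 1.0, -0.0], [1.0, -0.01, 0.0], [0.0, -0.0, -1.0]]
wrist_force: [1.0, -0.9, -0.2]
gripper_width: 0.686
```

Emit:
{"name": "carry_out", "arguments": {
  "motion": [
    [[0, 0, 0, 0, 140], [0, 0, 0, 0, 200], [0, 0, 0, 0, 200], [0, 0, 0, 0, 200], [0, 0, 0, 0, 200]]
  ],
  "squeeze": 25
}}

```text
t: 2.75
ee_pos: [0.5492, 0.2678, 0.0295]
tcp_rot: [[0.011, 1.0, 0.001], [1.0, -0.011, 0.001], [0.001, 0.001, -1.0]]
wrist_force: [-1.9, 0.5, 8.5]
gripper_width: 0.529
```

Emit:
{"name": "carry_out", "arguments": {
  "motion": [
    [[0, 0, 8, 0, 200], [0, 0, 20, 0, 200], [0, 0, 35, 0, 200], [0, 0, 35, 0, 200], [0, -20, 20, 0, 200], [0, -35, 10, 1, 200], [-3, -40, 0, 1, 200], [-3, -40, 0, 1, 200], [-3, -40, 0, 1, 200], [-3, -40, 0, 1, 200]]
  ]
}}

```text
t: 3.75
ee_pos: [0.5362, 0.0508, 0.1572]
tcp_rot: [[-0.077, 0.997, 0.001], [0.997, 0.077, 0.001], [0.0, 0.001, -1.0]]
wrist_force: [1.1, 0.6, -0.6]
gripper_width: 0.53
```

Emit:
{"name": "carry_out", "arguments": {
  "motion": [
    [[-3, -40, 0, 1, 200], [-3, -40, 0, 1, 200], [-3, -40, 0, 1, 200], [-3, -30, 0, 1, 200], [0, -20, 0, 0, 200], [0, 0, 0, 0, 200], [0, 0, 0, 0, 200]]
  ]
}}

```text
t: 4.45
ee_pos: [0.5246, -0.1177, 0.1569]
tcp_rot: [[-0.145, 0.989, 0.0], [0.989, 0.145, 0.0], [0.0, 0.0, -1.0]]
wrist_force: [-0.2, -0.4, -1.1]
gripper_width: 0.527
```

Run:
```python
from h import *
s=ctrl.read_state();print(s["t"],s["ee_pos"],s["joints"].round(0),np.degrees(np.arctan2(s["tcp_rot"][1,1],s["tcp_rot"][0,1])),s["wrist_force"],s["gripper_width"])
c=ctrl.get_calibration("wrist");snap("wrist","w2.png")
np.savez("w2.npz",**{k:np.array(c[k]) for k in c if k in("camera_matrix","R","t")})
```

```text
4.45 [ 0.5245594  -0.11771473  0.15686521] [-21.  18.  33. 115. -13.  50.  27.] 8.32776408972629 [-0.20262577 -0.43479625 -1.11512718] 0.5272738773096648
```

View pics/w2.png

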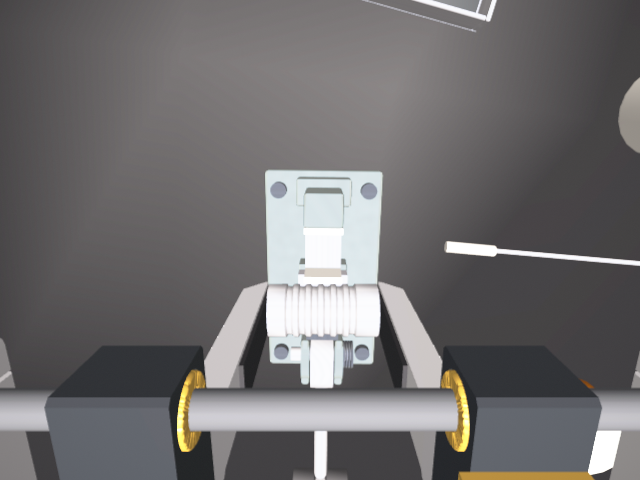

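Run:
```python
from h import *
im=cv2.imread('pics/raw_w2.png');c=dict(np.load("w2.npz"))
x0,y0=255,165;k=5
z=cv2.resize(im[y0:y0+116,x0:x0+140],None,fx=k,fy=k,interpolation=cv2.INTER_CUBIC)
g=np.array([.5258,-.1232]);a=np.radians(7.3);ex=np.array([np.cos(a),np.sin(a)]);ey=np.array([-np.sin(a),np.cos(a)])
for pts,col in(([(-13,15.1,60),(13,15.1,60)],(0,0,255)),([(-13,15.1,36),(13,15.1,36)],(255,0,0)),([(-13,-15.1,58),(13,-15.1,58)],(0,160,0))):
    q=[(proj(c,[*(g+(ex*x+ey*y)/1e3),h/1e3])-[x0,y0])*k for x,y,h in pts];print(np.round(q))
    cv2.line(z,*[tuple(int(i) for i in p) for p in q],col,1)
cv2.imwrite('pics/w2z.png',z)
```

```text
[[255. 394.]
 [451. 397.]]
[[262. 350.]
 [442. 353.]]
[[254. 602.]
 [443. 605.]]
```

View pics/w2z.png

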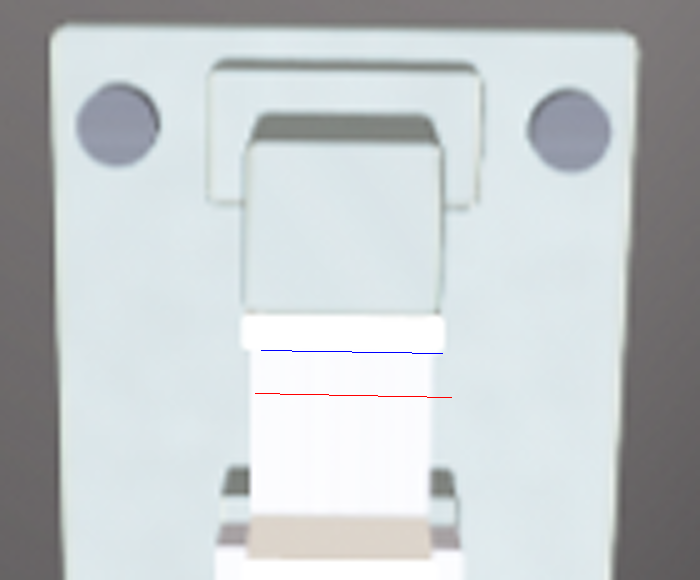

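The enlarged wrist view shows the fixed jaw's front edge at crop v=350 and the top of the moving pad at v=558. Both are about 6 mm towards +y of my top-view estimate. The held grip and the gap are visible in the same wrist picture, so I'll align one to the other directly.

Run:
```python
from h import *
from scipy.optimize import least_squares
im=cv2.imread('pics/raw_w2.png');c=dict(np.load("w2.npz"))
a=np.radians(7.5);ex=np.array([np.cos(a),np.sin(a)]);ey=np.array([-np.sin(a),np.cos(a)])
obs=[((0,15.1,60),(255+343.5/5,165+350/5)),((0,-15.1,58),(255+341/5,165+558/5))]
f=lambda g:np.concatenate([proj(c,[*(g+(ex*x+ey*y)/1e3),h/1e3])-p for (x,y,h),p in obs])
r=least_squares(f,[.5258,-.12]);print("gap",r.x,r.fun)
T=np.array([0.5245594,-0.11771473,0.15686521])
g=cv2.cvtColor(im,cv2.COLOR_BGR2GRAY);col=g[270:350,285:365].mean(1);print(list(zip(range(270,350,2),col[::2].round(0).astype(int))))
hz=T[2]-.013;print("grip centre if axis px v=310:",back(c,323,310,hz), "pred TCP axis px",proj(c,[T[0],T[1],hz]))
K=[proj(c,[*(T[:2]+(np.array([-np.sin(a),np.cos(a)])*s*.0125)),hz]) for s in(-1,1)];print(K)
```

```text
gap [ 0.52370065 -0.11705545] [ 0.09581145 -0.30310376 -0.09945532  0.32405349]
[(270, np.int64(214)), (272, np.int64(212)), (274, np.int64(218)), (276, np.int64(226)), (278, np.int64(245)), (280, np.int64(245)), (282, np.int64(245)), (284, np.int64(206)), (286, np.int64(172)), (288, np.int64(188)), (290, np.int64(214)), (292, np.int64(225)), (294, np.int64(233)), (296, np.int64(240)), (298, np.int64(243)), (300, np.int64(245)), (302, np.int64(248)), (304, np.int64(248)), (306, np.int64(247)), (308, np.int64(249)), (310, np.int64(250)), (312, np.int64(250)), (314, np.int64(250)), (316, np.int64(250)), (318, np.int64(249)), (320, np.int64(249)), (322, np.int64(249)), (324, np.int64(249)), (326, np.int64(248)), (328, np.int64(246)), (330, np.int64(243)), (332, np.int64(240)), (334, np.int64(213)), (336, np.int64(189)), (338, np.int64(186)), (340, np.int64(201)), (342, np.int64(207)), (344, np.int64(205)), (346, np.int64(191)), (348, np.int64(198))]
grip centre if axis px v=310: [ 0.52340633 -0.11733388  0.14386521] pred TCP axis px [325.33463582 311.07844317]
[array([324.89623699, 335.3832804 ]), array([325.7890355 , 285.88651858])]
```

Emit:
{"name": "carry_out", "arguments": {
  "motion": [
    [[0.2, 0.3, -15, -0.8, 200], [0, 0, -25, 0, 200], [0, 0, -16, 0, 200], [0, 0, -6, 0, 200], [0, 0, 0, 0, 200], [0, 0, 0, 0, 200]]
  ]
}}

```text
t: 5.1
ee_pos: [0.5253, -0.117, 0.0952]
tcp_rot: [[-0.133, 0.991, 0.001], [0.991, 0.133, 0.0], [-0.0, 0.001, -1.0]]
wrist_force: [-0.0, -0.6, -0.3]
gripper_width: 0.533
```

Run:
```python
from h import *
s=ctrl.read_state();print(s["t"],s["ee_pos"],np.degrees(np.arctan2(s["tcp_rot"][1,1],s["tcp_rot"][0,1])),s["wrist_force"])
c=ctrl.get_calibration("wrist");snap("wrist","w3.png",(215,160,435,350),3.6)
np.savez("w3.npz",T=s["ee_pos"],**{k:np.array(c[k]) for k in c if k in("camera_matrix","R","t")})
```

```text
5.1 [ 0.52526005 -0.11701555  0.0951581 ] 7.617903276208834 [-0.04211921 -0.62342315 -0.34237818]
```

View pics/w3.png

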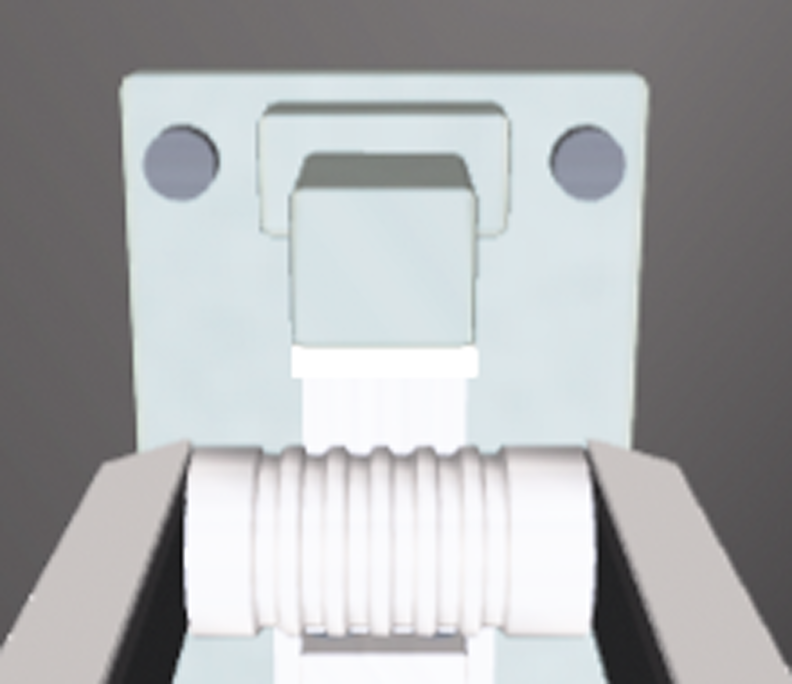

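The view is square, with the grip parallel to the jaws. The fixed jaw's edge is at crop v=377, the pad top at v≈655, the grip centre at (390,541) and the jaw centre at u=385.

Run:
```python
from h import *
from scipy.optimize import least_squares
c=dict(np.load("w3.npz"));T=c["T"];P=lambda u,v:np.array([215+u/3.6,160+v/3.6])
a=np.radians(7.5);ex=np.array([np.cos(a),np.sin(a)]);ey=np.array([-np.sin(a),np.cos(a)])
obs=[((0,15.1,60),P(385,377)),((0,-15.1,58),P(385,655))]
f=lambda g:np.concatenate([proj(c,[*(g+(ex*x+ey*y)/1e3),h/1e3])-p for (x,y,h),p in obs])
r=least_squares(f,[.5258,-.12]);print("gap",r.x,r.fun)
h=T[2]-.013; q=[proj(c,[*(T[:2]+ey*s*.0125),h]) for s in(-1,1)]
cc=back(c,*P(390.5,541.5),h)[:2];print("grip",cc,"pred sil",q,"obs",P(0,635)[1],P(0,448)[1])
d=r.x-cc; print("dx dy mm",1e3*d,"in vise",1e3*d@ex,1e3*d@ey)
```

```text
gap [ 0.52448017 -0.1235147 ] [  0.05074106  12.23714462  -0.05345299 -13.32108419]
grip [ 0.5243454  -0.11681072] pred sil [array([325.25176043, 335.3641308 ]), array([325.47868387, 285.86652732])] obs 336.3888888888889 284.44444444444446
dx dy mm [ 0.13476271 -6.70397547] in vise -0.7414345966290901 -6.664212092328248
```

Run:
```python
from h import *
a=np.radians(7.5);ex=np.array([np.cos(a),np.sin(a)]);ey=np.array([-np.sin(a),np.cos(a)])
c=dict(np.load("w3.npz"));T=c["T"]
e=back(c,215+385/3.6,160+377/3.6,.060)[:2]-ey*.0151
cc=back(c,215+390.5/3.6,160+541.5/3.6,T[2]-.013)[:2];d=1e3*(e-cc)
print("w3 gap",e,"grip",cc,"d",d,d@ex,d@ey)
c=dict(np.load("w2.npz"));print("w2 gap from fixed edge",back(c,255+343.5/5,165+350/5,.060)[:2]-ey*.0151)
c=ctrl.get_calibration("top");print("top: fixed edge",back(c,360+158/5,260+174/5,.060)[:2]-ey*.0151)
```

```text
w3 gap [ 0.52358033 -0.11697706] grip [ 0.5243454  -0.11681072] d [-0.76507686 -0.16633517] -0.7802426195275975 -0.0650495837573427
w2 gap from fixed edge [ 0.52366823 -0.11726787]
top: fixed edge [ 0.52361624 -0.12102321]
```

Across the jaws the grip is already centred; it needs −0.8 mm along x. Lowering now.

Emit:
{"name": "carry_out", "arguments": {
  "motion": [
    [[-0.7, -0.1, -6, 0, 200], [0, 0, -8, 0, 200], [0, 0, -8, 0, 200], [0, 0, -6, 0, 200], [0, 0, -3, 0, 200], [0, 0, -1, 0, 200], [0, 0, 0, 0, 200], [0, 0, 0, 0, 200]]
  ]
}}

```text
t: 5.95
ee_pos: [0.5237, -0.1175, 0.0625]
tcp_rot: [[-0.132, 0.991, -0.001], [0.991, 0.132, 0.0], [0.0, -0.001, -1.0]]
wrist_force: [-3.5, 0.2, 5.5]
gripper_width: 0.532
```

Emit:
{"name": "carry_out", "arguments": {
  "motion": [
    [[0, 0, -0.4, 0, 200], [0, 0, 0, 0, 200], [0, 0, 0, 0, 200]]
  ]
}}

```text
t: 6.25
ee_pos: [0.5237, -0.1175, 0.0624]
tcp_rot: [[-0.132, 0.991, -0.001], [0.991, 0.132, 0.001], [0.001, -0.001, -1.0]]
wrist_force: [-5.3, 1.6, 14.1]
gripper_width: 0.531
```

Run:
```python
from h import *
s=ctrl.read_state();print(s["t"],s["ee_pos"],s["wrist_force"])
c=ctrl.get_calibration("wrist");snap("wrist","w4.png",(215,160,435,350),3.6)
np.savez("w4.npz",T=s["ee_pos"],**{k:np.array(c[k]) for k in c if k in("camera_matrix","R","t")})
```

```text
6.25 [ 0.52374592 -0.1175005   0.06238768] [-5.33184151  1.55004036 14.06410104]
```

View pics/w4.png

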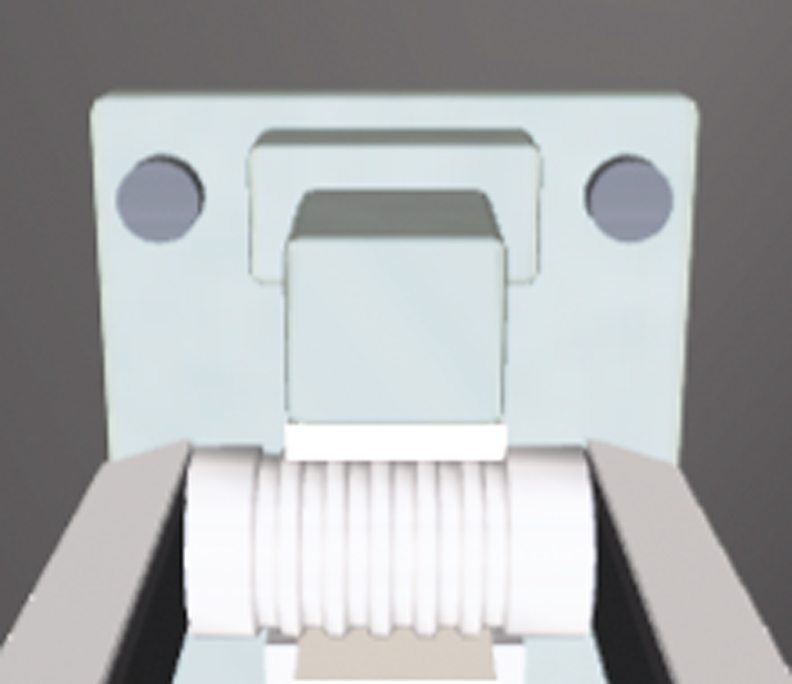

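The grip sits down between the jaws and on the step, with about 14 N of contact. It is about 0.6 mm off centre towards −x, so I'll nudge it.

Emit:
{"name": "carry_out", "arguments": {
  "motion": [
    [[0, 0, 1.2, 0, 200], [0.6, 0.1, 0, 0, 200], [0, 0, -0.5, 0, 200], [0, 0, -0.3, 0, 200], [0, 0, 0, 0, 200], [0, 0, 0, 0, 200]]
  ]
}}

```text
t: 6.9
ee_pos: [0.5248, -0.1174, 0.0625]
tcp_rot: [[-0.132, 0.991, 0.0], [0.991, 0.132, 0.0], [-0.0, 0.0, -1.0]]
wrist_force: [-0.2, 1.4, 2.6]
gripper_width: 0.53
```

Run:
```python
from h import *
snap("wrist","w5.png");im=cv2.imread('pics/raw_w5.png').astype(int)
o=cv2.imread('pics/w4.png')
def edges(row,a,b,ch):
    r=im[row-1:row+2,a:b,ch].mean(0);d=np.diff(r);i=np.argsort(-abs(d))[:4];return sorted((int(a+k),int(d[k])) for k in i)
for row in(278,280,282,284): print(row,edges(row,280,370,0),edges(row,280,370,2))
for row in(305,315): print(row,edges(row,255,395,1))
```

```text
278 [(291, 11), (348, -6), (351, 7), (352, -7)] [(291, 24), (347, 7), (352, -16), (353, -6)]
280 [(285, 0), (291, 24), (352, -14), (353, -8)] [(291, 38), (352, -25), (353, -11), (359, 0)]
282 [(287, 7), (291, 24), (352, -18), (353, -11)] [(287, 7), (291, 39), (352, -30), (353, -13)]
284 [(287, 54), (291, 29), (352, -53), (353, -32)] [(287, 44), (291, 45), (352, -65), (353, -26)]
305 [(265, 162), (379, -108), (380, -84), (385, 54)]
315 [(265, 207), (379, -90), (380, -124), (388, 57)]
```

The grip is within 0.3 mm of centre. I'll release it, rise, and go to the handle.

Emit:
{"name": "carry_out", "arguments": {
  "motion": [
    [[0, 0, 0, 0, 160], [0, 0, 0, 0, 110], [0, 0, 0, 0, 70], [0, 0, 0, 0, 70], [0, 0, 0, 0, 70], [0, 0, 5, 0, 70], [0, 0, 15, 0, 70], [0, 0, 30, 0, 70], [0, 0, 40, 0, 70], [0, 0, 10, 0, 40]]
  ]
}}

```text
t: 7.95
ee_pos: [0.5263, -0.1181, 0.167]
tcp_rot: [[-0.131, 0.991, 0.005], [0.991, 0.131, 0.0], [-0.001, 0.005, -1.0]]
wrist_force: [0.0, 0.2, -0.4]
gripper_width: 0.778
```

Emit:
{"name": "carry_out", "arguments": {
  "motion": [
    [[4, -31, 0, 0, 40], [5, -40, 0, 0, 40], [5, -40, 0, 0, 40], [5, -40, 0, 0, 40], [4.5, -30, 0, 0, 40], [0, 0, 0, 0, 40], [0, 0, 0, 0, 40]]
  ]
}}

```text
t: 8.65
ee_pos: [0.5479, -0.2989, 0.1628]
tcp_rot: [[-0.131, 0.991, -0.0], [0.991, 0.131, -0.0], [-0.0, -0.0, -1.0]]
wrist_force: [-0.4, 0.6, 0.5]
gripper_width: 0.842
```

Run:
```python
from h import *
s=ctrl.read_state();print(s["t"],s["ee_pos"],s["joints"].round(0),np.degrees(np.arctan2(s["tcp_rot"][1,1],s["tcp_rot"][0,1])),s["wrist_force"],s["gripper_width"])
c=ctrl.get_calibration("wrist");snap("wrist","w6.png")
np.savez("w6.npz",T=s["ee_pos"],**{k:np.array(c[k]) for k in c if k in("camera_matrix","R","t")})
print(proj(c,[.5483,-.2984,.067]))
```

```text
8.65 [ 0.5478516  -0.29891704  0.16280468] [ -3.  27.  34. 104. -18.  55.  46.] 7.5021371021800425 [-0.38698173  0.63314418  0.50511288] 0.8418087199048196
[325.40928752 257.4966565 ]
```

View pics/w6.png

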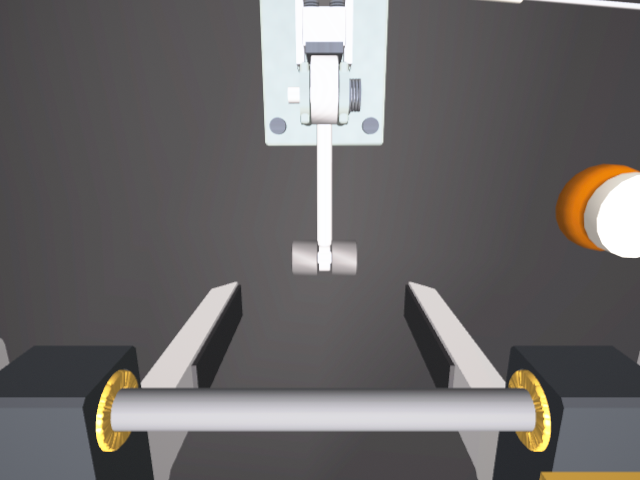

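The handle is at (324,257), within 1 px of where I predicted it, and the rod is aligned with the tool. Descending and pinching.

Emit:
{"name": "carry_out", "arguments": {
  "motion": [
    [[0, 0.5, -20, 0, 70], [0, 0, -35, 0, 70], [0, 0, -25, 0, 70], [0, 0, -10, 0, 90], [0, 0, -3, 0, 100], [0, 0, 0, 0, 120], [0, 0, 0, 0, 160], [0, 0, 0, 0, 200], [0, 0, 0, 0, 200], [0, 0, 0, 0, 200]]
  ],
  "squeeze": 30
}}

```text
t: 9.7
ee_pos: [0.5487, -0.2981, 0.0702]
tcp_rot: [[-0.132, 0.991, 0.001], [0.991, 0.132, -0.0], [-0.001, 0.001, -1.0]]
wrist_force: [-0.9, -1.0, 5.8]
gripper_width: 0.442
```

Emit:
{"name": "carry_out", "arguments": {
  "motion": [
    [[-0.3, 2, 9, 0, 200], [-0.4, 2.7, 8.7, 0, 200], [-0.4, 3.5, 8.5, 0, 200], [-0.6, 4.2, 8.1, 0, 200], [-0.6, 4.9, 7.7, 0, 200], [-0.7, 5.5, 7.3, 0, 200], [-0.8, 6.1, 6.7, 0, 200], [-0.9, 6.7, 6.2, 0, 200], [0, 0, 0, 0, 200]]
  ]
}}

```text
t: 10.6
ee_pos: [0.5438, -0.2623, 0.133]
tcp_rot: [[-0.132, 0.991, 0.002], [0.991, 0.132, -0.001], [-0.001, 0.001, -1.0]]
wrist_force: [0.7, -5.7, 2.7]
gripper_width: 0.445
```

Emit:
{"name": "carry_out", "arguments": {
  "motion": [
    [[-1, 7.2, 5.6, 0, 200], [-1, 7.7, 4.9, 0, 200], [-1.1, 8.1, 4.2, 0, 200], [-1.1, 8.4, 3.5, 0, 200], [-1.1, 8.7, 2.8, 0, 200], [-1.2, 8.8, 2, 0, 200], [-1.2, 9, 1.2, 0, 200], [-1.2, 9.1, 0.4, 0, 200], [0, 0, 0, 0, 200], [0, 0, 0, 0, 200]]
  ]
}}

```text
t: 11.6
ee_pos: [0.5351, -0.1955, 0.1575]
tcp_rot: [[-0.132, 0.991, 0.002], [0.991, 0.132, -0.0], [-0.0, 0.002, -1.0]]
wrist_force: [-0.9, -2.9, 12.7]
gripper_width: 0.444
```

Run:
```python
from h import *
ps=[];F=[]
for i in range(4):
    a=ctrl.camera("scene" if i%2 else "top")[:,:,::-1]
    if i<2: cv2.imwrite(f'pics/raw_f{i}.png',a)
    s=ctrl.read_state();ps.append(s["ee_pos"]);F.append(s["wrist_force"])
p=np.mean(ps,0);print(s["t"],p,np.std(ps,0),np.mean(F,0),s["gripper_width"])
g=np.array([.5245,-.1173]);a=np.radians(7.55);ex=np.array([np.cos(a),np.sin(a)]);ey=np.array([-np.sin(a),np.cos(a)])
q=p[:2]-(g-ey*.0793);print("rel pivot mm: x,y",1e3*q@ex,1e3*q@ey)
A=cv2.imread('pics/raw_f0.png')[255:330,350:500];B=cv2.imread('pics/raw_f1.png')[190:300,120:290]
k=lambda i:cv2.resize(i,(780,int(i.shape[0]*780/i.shape[1])),interpolation=cv2.INTER_CUBIC)
B=k(B);cv2.imwrite('pics/f.png',B)
```

```text
11.8 [ 0.53505937 -0.19562119  0.15748121] [4.76202459e-06 2.90864339e-05 1.08326077e-05] [-1.25712547 -2.07315822 12.23610273] 0.44378669676928983
rel pivot mm: x,y 0.17709787798946128 0.2703978636342835
```

View pics/f.png

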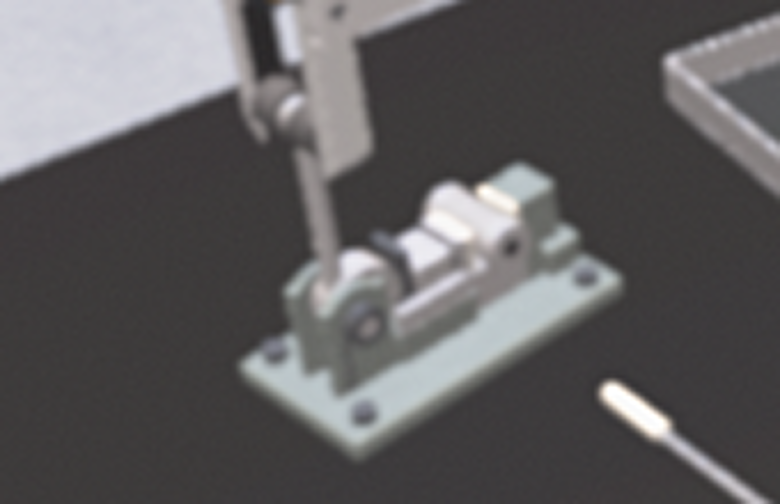

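The scene view shows the grip clamped across the jaws and the lever upright in the fingers. I'll compare it with the projected vertical and ease off the small axial push.

Emit:
{"name": "carry_out", "arguments": {
  "motion": [
    [[0, 0, 0.4, 0, 200], [0, 0, 0, 0, 200], [0, 0, 0, 0, 200]]
  ]
}}

```text
t: 12.1
ee_pos: [0.535, -0.1955, 0.1575]
tcp_rot: [[-0.132, 0.991, 0.001], [0.991, 0.132, -0.0], [-0.0, 0.001, -1.0]]
wrist_force: [0.1, -3.2, 8.0]
gripper_width: 0.446
```

Run:
```python
from h import *
c=ctrl.get_calibration("scene");t=lambda X:((proj(c,X)-[120,190])*780/170).round(0)
s=ctrl.read_state();p=s["ee_pos"];print(s["t"],p,s["wrist_force"],s["gripper_width"])
a=np.radians(7.55);ey=np.array([-np.sin(a),np.cos(a)]);pv=np.array([.5245,-.1173])-ey*.0793
for th in(80,85,90,95,100):
    r=np.radians(th);f=lambda L:t([*(pv-ey*L*np.cos(r)),.0485+L*np.sin(r)]);print(th,f(.105),f(.06),f(0))
snap("scene","end.png");snap("top","endtop.png")
a0=cv2.imread('pics/top.png').astype(int);b=cv2.imread('pics/raw_endtop.png').astype(int)
d=(abs(a0-b).max(2)>40)
for n,(x0,y0,x1,y1) in dict(bottle=(310,140,352,212),brush=(372,158,398,256),jar=(428,168,470,208),tray_others=(228,250,318,335),stem=(190,278,207,310)).items(): print(n,d[y0:y1,x0:x1].sum())
```

```text
12.1 [ 0.53497516 -0.19549952  0.15753362] [ 0.14940508 -3.19701887  8.03492142] 0.44581140698271016
80 [265. 133.] [297. 209.] [337. 302.]
85 [282. 122.] [307. 202.] [337. 302.]
90 [299. 113.] [316. 197.] [337. 302.]
95 [317. 105.] [326. 192.] [337. 302.]
100 [334.  98.] [336. 188.] [337. 302.]
bottle 0
brush 0
jar 0
tray_others 0
stem 0
```

Run:
```python
from h import *
im=cv2.imread('pics/raw_end.png');k=5
cv2.imwrite('pics/e.png',cv2.resize(im[200:265,165:225],None,fx=9,fy=9,interpolation=cv2.INTER_CUBIC))
g=im.astype(float).mean(2)
for v in range(222,252,2): print(v,g[v,178:204].round(0).astype(int))
```

```text
222 [ 60  60  59  59  59  68  89 101  96  86  95 129 158 165 162 159 160 159
 160 160 158 150 125  89  63  59]
224 [ 59  58  58  59  59  74 107 133 140 130 122 128 149 163 165 163 161 157
 151 142 127 104  80  63  59  58]
226 [ 59  60  60  59  57  62  84 118 140 144 138 137 151 164 166 157 138 122
 102  85  71  63  60  57  60  59]
228 [ 59  60  59  60  59  58  74 109 137 144 141 133 131 128 115  96  76  65
  60  58  58  58  60  60  59  59]
230 [ 60  59  60  59  60  58  63  90 122 141 144 134 114  88  66  58  58  60
  59  59  60  59  59  60  61  59]
232 [ 60  60  60  59  60  59  60  78 113 139 145 139 125 100  73  59  57  61
  60  59  59  60  61  60  59  60]
234 [ 61  58  60  60  60  59  59  70  98 129 144 144 132 109  81  62  59  60
  59  60  58  61  60  59  59  59]
236 [ 60  59  60  60  59  59  59  63  83 116 142 145 137 118  93  68  59  59
  58  59  61  60  60  60  60  61]
238 [ 60  59  60  58  59  60  59  59  75 109 136 145 142 130 104  75  60  60
  59  59  59  60  59  60  60  58]
240 [ 61  60  59  60  59  60  59  59  63  88 122 141 145 134 113  85  64  58
  57  59  59  60  65  77  87  82]
242 [ 60  60  58  60  59  60  61  58  59  81 117 142 147 140 124  98  71  56
  55  56  55  59  71  95 113 120]
244 [ 60  60  60  61  60  60  60  59  59  74 105 133 144 142 129 110 103 119
 137 142 141 128 103  84  80  88]
246 [ 60  59  60  60  59  58  59  57  61  78 104 129 142 143 136 146 187 228
 236 235 234 231 219 193 159 123]
248 [ 60  59  59  60  59  58  67  93 128 156 168 162 152 144 138 149 191 227
 234 232 224 208 188 175 164 147]
250 [ 60  59  58  58  62  85 125 157 167 155 143 149 154 147 143 154 188 213
 210 189 169 152 146 150 152 142]
```

View pics/e.png

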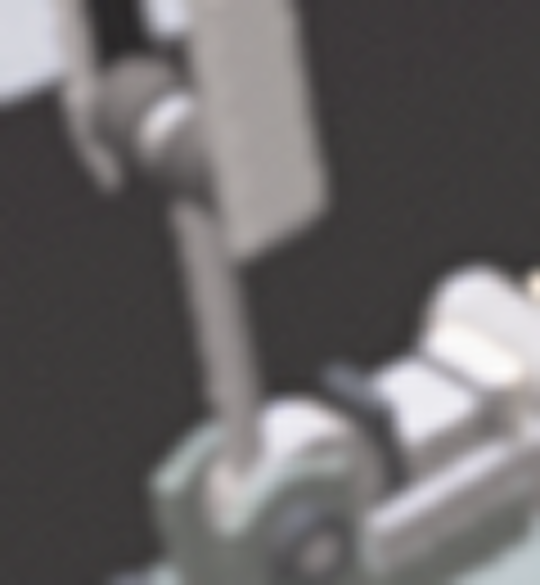

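The rod's slope in the scene image is about 0.195 px/px; a lever standing straight up projects to 0.20, so it is upright within about half a degree. Handing in.

```bash
python3 -c "
from rig import ctrl
s=ctrl.read_state();print(s['t'],s['ee_pos'],s['gripper_width']);print(ctrl.sign_off())"
```

```text
12.2 [ 0.53497607 -0.195503    0.15752559] 0.44624015697002734
the job is handed in; nothing more can be done
None
```

I laid the thick ribbed grip on the step between the vise jaws and let go of it. I then pinched the cross handle and raised the lever until it stood straight up. The arm is still holding it there with a 30 N grip, and I handed the job in at 12.2 s.

**Last checks:**
- **Lever angle:** the arm's position put the handle 0.3 mm past vertical (about 0.15°). The rod's slope in the scene picture agreed to about half a degree.
- **Grip position:** it was about 0.3 mm off centre along the jaws just before I let go. After that I only saw it clamped across the jaws in the scene picture; I did not measure it again.
- **Other things:** the bottle, brush, jar and the other tray parts showed no change in the top view.

**What disagreed:**
- The top and wrist cameras differed by about 4 mm in y, so I placed the grip by the wrist camera alone.
- One reading of the moving jaw's edge did not fit, as the held grip hid that edge, so I dropped it.
- About 8 N of push along the lever remained at the end, down from 12 N after I eased it; I left it.

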